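# Strip a casting's cooling stack

### The job

The casting has cooled flat between its two chill blocks under the weight. Take the stack apart from the top down, putting each piece in its place before going on to the next: the weight in the round dish, the short block in the short rack, the casting lengthways on the middle of the stone slab, the long block in the long rack. Set each one down flat and gently, centred and in line with its place, without tipping or dropping anything, and leave the tin and the screwdriver alone.

Things in the scene. Friction and masses are not known exactly. Their poses are not given: they have to be found in the camera images.
- weight: Top of the stack: dark steel hold-down weight, a disc 44 mm across and 20 mm high with an upright round grip on top, 20 mm across and 32 mm high (52 mm high in all); about 0.4 kg; origin at the centre of its underside, z up.
- short_block: Second from the top: short flat aluminium chill block, 64 (x) x 50 (y) x 22 mm high, about 0.2 kg; origin at the centre of its underside, z up, x along its length.
- casting: Third from the top: flat link of rough dark-grey cast metal with two round ends and a dark eye in each, 96 (x) x 40 (y) mm, 14 mm thick, flat parallel sides over the middle 56 mm of its length, about 0.2 kg; origin at the centre of its underside, z up, x along its length.
- long_block: Bottom of the stack, lying on the bench: long flat aluminium chill block, 110 (x) x 56 (y) x 26 mm high, about 0.4 kg; origin at the centre of its underside, z up, x along its length. The four stacked things lie flat on one another, about centred and in line.
- dish: Place of the weight: low round steel dish, 80 mm across, rim 12 mm high, about 70 mm across inside; its flat inner floor is 5 mm above its underside; fixed; origin at the centre of its underside, z up.
- short_rack: Place of the short block: the shorter wooden rack, a flat board 104 (x) x 74 (y) mm whose top is 8 mm above the bench, with an end stop at either end of its length that rises to 18 mm; 84 mm between the stops, long sides open; fixed; origin at the centre of its underside, z up, x along its length.
- long_rack: Place of the long block: the longer wooden rack, built like the short one, 150 (x) x 74 (y) mm, 130 mm between the stops, board top 8 mm and stops 18 mm above the bench; fixed; origin at the centre of its underside, z up, x along its length.
- slab: Place of the casting: plain pale stone inspection slab, 140 (x) x 84 (y) x 20 mm high; fixed; origin at the centre of its underside, z up, x along its length.
- tin: Bystander: open round steel tin, 68 mm across, 65 mm high, loose; origin at the centre of its underside, z up. Leave it alone.
- screwdriver: Bystander: screwdriver with an orange handle lying on the bench, loose; x along its length, tip to +x, origin near its middle. Leave it alone.
Mind the look-alikes: they are no part of the job. Of the things like the dish, leave any that is orange; of the rest the smaller one is meant. Of the things that look like the casting, the smaller one is meant.

How it is judged:
On the way, in this order (a step that is already met when the one before it is completed fails the run):
1. the weight in the dish, released (horizontal distance between weight and dish below 0.015 m and z of weight in the frame of dish between 0.001 and 0.01 m and angle between weight's own z axis and vertical below 0.1 rad and contact force between the fingers and weight below 0.3 N), for 0.2 s.
2. the short block in the short rack, released (horizontal distance between short_block and short_rack below 0.015 m and z of short_block in the frame of short_rack between 0.004 and 0.013 m and angle between short_block's own z axis and vertical below 0.1 rad and angle between the x axis of short_block and the x axis of short_rack, either way round below 0.25 rad and contact force between the fingers and short_block below 0.3 N), for 0.2 s.
3. the casting on the stone slab, released (horizontal distance between casting and slab below 0.015 m and z of casting in the frame of slab between 0.016 and 0.025 m and angle between casting's own z axis and vertical below 0.1 rad and angle between the x axis of casting and the x axis of slab, either way round below 0.25 rad and contact force between the fingers and casting below 0.3 N), for 0.2 s.
4. the long block in the long rack, released (horizontal distance between long_block and long_rack below 0.015 m and z of long_block in the frame of long_rack between 0.004 and 0.013 m and angle between long_block's own z axis and vertical below 0.1 rad and angle between the x axis of long_block and the x axis of long_rack, either way round below 0.25 rad and contact force between the fingers and long_block below 0.3 N), for 0.2 s.
At the end, for the whole second after the job is handed in: Weight in dish, short block in short rack, casting on slab, long block in long rack: centres within 15 mm horizontally, underside within 4 mm below to 5 mm above the floor of its place, level within 0.1 rad, blocks and casting in line with the place within 0.25 rad, all released and at rest (all of step 1 and all of step 2 and all of step 3 and all of step 4 and linear speed of each of weight, short_block, casting, long_block below 0.02 m/s and angular speed of each of weight, short_block, casting, long_block below 0.2 rad/s); the robot touches nothing.
It fails at once if the tin is disturbed (moved more than 20 mm) (distance of tin from where it was at the start of the episode above 0.02 m).
It fails at once if the screwdriver is disturbed (moved more than 20 mm) (distance of screwdriver from where it was at the start of the episode above 0.02 m).
It fails at once if a piece of the stack is tipped over (more than 35 degrees) (angle between any of weight, short_block, casting, long_block's own z axis and vertical above 0.61 rad).
It fails at once if a piece is dropped onto its place (faster than 0.6 m/s within 25 mm above it) ((horizontal distance between weight and dish below 0.05 m and z of weight in the frame of dish below 0.03 m and linear speed of weight above 0.6 m/s) or (horizontal distance between short_block and short_rack below 0.05 m and z of short_block in the frame of short_rack below 0.033 m and linear speed of short_block above 0.6 m/s) or (horizontal distance between casting and slab below 0.05 m and z of casting in the frame of slab below 0.045 m and linear speed of casting above 0.6 m/s) or (horizontal distance between long_block and long_rack below 0.05 m and z of long_block in the frame of long_rack below 0.033 m and linear speed of long_block above 0.6 m/s)).
It also fails if it takes over 102 s, if anything falls off the work surface, if the arm or the gripper's body presses on something with over 40 N, if the wrist force passes 120 N, or if a joint passes its speed limit or range.

### The arm

A 7-joint arm with a two-finger parallel gripper is mounted at the origin on the work surface. World frame = base frame: x ahead of the robot, y to its left, z up, the work surface at z = 0. Lengths are in m, angles in rad, forces in N, time in s.
With the tool pointing down it reaches from about 0.35 to 0.9 m from the base axis. Payload 7.2 kg.
Tool frame: the origin (TCP) lies midway between the tips of the shut fingers; the grasp point (between the pads) lies 19 mm behind it; z points along the fingers, y is the line along which they close (so a half turn about z gives the same grasp; the last joint's range is limited). The gripper opens to 85 mm and grips with 20 to 120 N. Pads are 22 mm wide; open, the fingers measure 114 mm over their backs; the gripper's body (76 mm by 85 mm) begins 54 mm behind the grasp point. The pads swing forward as they close: fully open they stand 13 mm farther back than shut.
Start: joints at [1.207, 0.411, -0.013, 1.596, 0.006, 1.134, -0.082], TCP at [0.182, -0.598, 0.231] pointing down, gripper open.
Joint ranges: [-2.95, 2.95], [-0.29, 1.99], [-1.47, 1.44], [0.14, 2.54], [-1.03, 4.17], [0.13, 1.85], [-2.86, 2.86]. Speed limits (rad/s): [2.39, 2.39, 3.01, 3.01, 3.14, 3.14, 3.14].

### API

Orientations are given as a rotation vector (axis times angle).
In Python, from cell import arm, optics, job, finder gives the robot as it stands.
- The arm moves only by the shell command python3 -m handwheel 'ROWS' [OPENING] [FORCE]. ROWS is JSON, a list of rows, each a list of 6 numbers: the shift along the world's x, y, z in mm, then the turn, a rotation vector about the world's x, y, z in rad. A call has exactly 10 rows; each row shifts and turns the commanded pose from where the row before left it; what a row does not reach is not made up. A row lasts 1/10 s, in which the tool goes at most 50 mm and 8.59 degrees, less where a joint would pass 70% of its speed; a pose out of reach is approached as far as the arm can. A call with a gripper value outside its range is refused whole. OPENING is the closure, from 0 (fully open) to 1 (shut), set as the call begins (- or left out, the last holds). The fingers move at their own pace and stop on an object; FORCE is the grip in N (left out, the last holds). Time passes only in rows, so rows that do not move let the fingers close, or fill a call up. It gives the time, the measured TCP pose, the force, the opening and the grip force at its end, in the units of the state.
- arm.sense(): the state, without advancing time (a new reading comes with each control period).
- optics.grab_frame(name): name is "scene" or "top" or "wrist"; returns a dict with "img" (420x560x3 uint8, blue, green, red), "camera_matrix" (3x3 intrinsics, pixels), "extrinsics" (4x4, takes a point from camera to world coordinates); the wrist camera has in their place "tool_from_camera" (4x4, takes a point from camera to tool coordinates, whose origin is the TCP and whose axes are the flange's). Camera axes: x right, y down, z forward; pixel columns grow to the right and rows downward; lengths in m; the calibration is good to about 2 mm. A picture is of the moment at which its call begins: read the wrist's pose just before it. There is no depth.
- job.close_job(): hands the job in; it is judged then, once.
Trained networks look in a picture, given as the dict that the camera call returned (one of the last four; its "shot" number tells which), for a name from the list of things; names that differ only in an ending like _2 or _b are one class to them, and where a whole thing is asked for, a point or a joint stands for the part that bears it (a point fixed in the world has none). Each returns a list of dicts, best first, with "score" (0 to 1); they miss things now and then, are a little off and sometimes report something else, mostly with a low value. They report only what shows in the picture. A call takes as long as a camera call. They do not tell look-alikes from the thing itself.
- finder.silhouettes(target, picture): "region" (420x560 bool, what is visible of it) and "at" ([column, row] in pixels, amid what is visible of it).
- finder.spot_point(target, picture): "at" ([column, row] in pixels: a listed point, or the origin of a listed thing).
The state is a dict: "t": time; "joints": joint angles; "dq": joint speeds; "effort": joint torques, N m; "eef_pos": TCP position; "orientation": TCP orientation; "ft_force": force on the tool from outside, world axes, zero at the start; "torque": the same for the moment, N m; "width": finger opening in m; "finger_force": force on a finger pad.
Only numpy, scipy, OpenCV 4.12 (cv2) and the standard library are available. Lean on these libraries where they do the work, as an engineer would, in place of code of your own. Each camera call takes 0.05 s, during which the arm holds its last target. There are 200 camera calls.

## Working session

There is one attempt and no reset: what is moved stays moved. The work goes in short steps, Python scripts to look and compute and a shell command to move; the robot and the scene stay as the last step left them, time stands still between calls to the robot, and variables do not carry over. Pictures are saved under pics/ and viewed, at most 16 in all, crops included, and the job is handed in when it is done.

```bash
mkdir -p pics; ls
python3 - <<'E'
from cell import arm, optics
import cv2,json
print(arm.sense())
for n in("scene","top"):
    p=optics.grab_frame(n); cv2.imwrite(f"pics/{n}0.png",p["img"]); print(n,p["camera_matrix"],p["extrinsics"])
E
```

```text
pics
{'t': 0.0, 'joints': array([ 1.20681225,  0.41190392, -0.01270436,  1.59703919,  0.00557591,
        1.13428598, -0.08216879]), 'dq': array([-0.00141271,  0.00123734,  0.00043719,  0.00068569, -0.0007049 ,
        0.00064741, -0.00106598]), 'effort': array([-4.03334070e-04, -6.00612760e+01,  6.81930576e-01, -2.99406749e+01,
        1.37066905e-02,  1.08205734e-02, -7.50181152e-05]), 'eef_pos': array([ 0.18200226, -0.59740187,  0.23045258]), 'orientation': array([-3.10573982e+00, -4.62753738e-01,  5.16836285e-04]), 'ft_force': array([-0.5416979 ,  0.06053852, -0.12110364]), 'torque': array([-0.01636525,  0.01214098,  0.01395375]), 'finger_force': 0.0, 'width': 0.0852860666175042}
scene [[477.29119774   0.         277.60704186]
 [  0.         477.29119774 204.02853702]
 [  0.           0.           1.        ]] [[-0.75595254  0.37111175 -0.53926971  1.17434281]
 [ 0.65450766  0.41278558 -0.63342544  0.72201711]
 [-0.01246886 -0.83179573 -0.55494179  0.69350038]
 [ 0.          0.          0.          1.        ]]
top [[424.31460395   0.         281.27744874]
 [  0.         424.31460395 208.81022755]
 [  0.           0.           1.        ]] [[-0.00850251 -0.98560528  0.16884888  0.39069475]
 [-0.99990682  0.01018339  0.00909146 -0.00857209]
 [-0.01068004 -0.16875585 -0.98560002  1.118699  ]
 [ 0.          0.          0.          1.        ]]
```

View pics/top0.png

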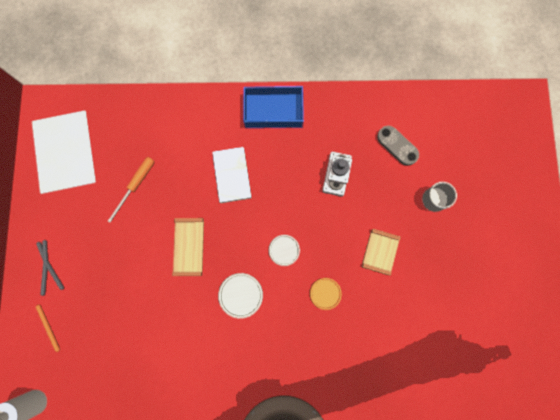

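View pics/scene0.png

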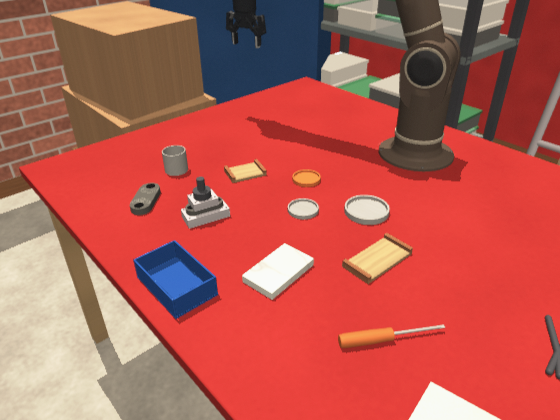

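Look-alikes (top image): 
- Dish: small white (284,250), large white (240,295), orange (326,293). I choose the small white one.
- Casting: in the stack (338,175), or the larger loose link (398,145). I choose the one in the stack.
- Slab: white block (232,174), or the paper sheet (64,150). I choose the block.

The racks are at (188,247) long and (382,252) short, the tin at (440,195) and the screwdriver at (130,190).

```bash
cat > h.py <<'E'
from cell import arm, optics, job, finder
import numpy as np, cv2
from scipy.spatial.transform import Rotation as R
def frame(n):
    s=arm.sense(); p=optics.grab_frame(n)
    if n=="wrist":
        T=np.eye(4); T[:3,:3]=R.from_rotvec(s["orientation"]).as_matrix(); T[:3,3]=s["eef_pos"]
        p["X"]=T@np.array(p["tool_from_camera"])
    else: p["X"]=np.array(p["extrinsics"])
    return p
def unproj(p,uv,z):
    uv=np.atleast_2d(np.asarray(uv,float)); K=np.array(p["camera_matrix"]); X=p["X"]
    d=np.c_[uv,np.ones(len(uv))]@np.linalg.inv(K).T@X[:3,:3].T
    return (X[:3,3]+d*((z-X[2,3])/d[:,2])[:,None])[:,:2]
def rect(p,region,z):
    "centre, sizes mm, long-axis angle of region laid on plane z"
    c=max(cv2.findContours(region.astype(np.uint8),cv2.RETR_EXTERNAL,cv2.CHAIN_APPROX_NONE)[0],key=cv2.contourArea)[:,0]
    w=unproj(p,c,z)*1000
    (x,y),(a,b),t=cv2.minAreaRect(w.astype(np.float32))
    if a<b: a,b,t=b,a,t+90
    t=(t+90)%180-90
    return [round(float(v),1) for v in (x,y,a,b,t)]
E
python3 - <<'E'
from h import *
p=frame("top"); q=frame("scene")
H=dict(weight=(.114,.062),short_block=(.062,.04),casting=(.04,.026),long_block=(.026,0),dish=(.012,0),short_rack=(.008,0),long_rack=(.008,0),slab=(.02,0),tin=(.065,0),screwdriver=(.012,.01))
for n,(zt,zb) in H.items():
    for nm,c in(("top",p),("scene",q)):
        for d in finder.silhouettes(n,c)[:3]:
            print(nm,n,round(d["score"],2),np.round(d["at"]),rect(c,d["region"],zt))
        for d in finder.spot_point(n,c)[:3]:
            print("   pt",nm,n,round(d["score"],2),np.round(d["at"]),np.round(unproj(c,d["at"],zb)*1000))
img=cv2.resize(p["img"][130:280,230:430],(800,600),interpolation=cv2.INTER_CUBIC); cv2.imwrite("pics/crop1.png",img)
print(p["shot"],arm.sense()["t"])
E
```

```text
top weight 0.78 [337. 165.] [666.4, -144.2, 44.1, 39.2, -27.6]
   pt top weight 0.82 [338. 165.] [[ 684. -146.]]
scene weight 0.75 [200. 194.] [699.2, -108.3, 103.5, 36.6, 55.9]
   pt scene weight 0.53 [203. 199.] [[ 681. -136.]]
   pt scene weight 0.39 [278. 275.] [[724. 191.]]
top short_block 0.55 [340. 177.] [656.0, -145.9, 52.8, 36.4, 82.8]
   pt top short_block 0.55 [344. 172.] [[ 670. -163.]]
scene short_block 0.52 [206. 206.] [684.5, -129.6, 73.3, 69.7, 67.8]
   pt scene short_block 0.83 [202. 204.] [[ 678. -151.]]
   pt scene short_block 0.23 [176. 170.] [[ 637. -341.]]
top casting 0.79 [396. 149.] [744.3, -307.3, 128.8, 62.2, 42.0]
   pt top casting 0.79 [396. 149.] [[ 738. -307.]]
   pt top casting 0.59 [338. 175.] [[ 667. -149.]]
scene casting 0.85 [146. 198.] [768.2, -268.5, 153.0, 66.5, 44.3]
   pt scene casting 0.79 [202. 207.] [[ 674. -157.]]
   pt scene casting 0.79 [145. 202.] [[ 772. -273.]]
top long_block 0.81 [329. 192.] [633.6, -132.0, 64.2, 41.8, 50.8]
   pt top long_block 0.55 [337. 180.] [[ 660. -149.]]
   pt top long_block 0.4 [336. 167.] [[ 696. -149.]]
scen
[... 1572 characters left out ...]
e slab 0.93 [278. 275.] [681.0, 142.6, 153.9, 95.5, 9.9]
   pt scene slab 0.7 [277. 275.] [[681. 137.]]
top tin 0.69 [440. 195.] [600.0, -398.0, 92.2, 63.7, -64.3]
top tin 0.49 [380. 248.] [463.4, -243.0, 102.1, 74.4, -16.5]
   pt top tin 0.82 [433. 200.] [[ 602. -405.]]
scene tin 0.83 [177. 160.] [631.6, -354.6, 178.0, 65.8, 61.7]
   pt scene tin 0.82 [176. 171.] [[ 608. -402.]]
top screwdriver 0.58 [139. 174.] [679.0, 381.6, 102.6, 29.6, -31.1]
top screwdriver 0.46 [187. 245.] [483.9, 246.4, 153.6, 81.7, 0.0]
   pt top screwdriver 0.73 [131. 193.] [[628. 404.]]
scene screwdriver 0.94 [370. 338.] [636.6, 405.0, 201.6, 34.7, -32.4]
   pt scene screwdriver 0.63 [388. 340.] [[652. 408.]]
3 2.2
```

View pics/crop1.png

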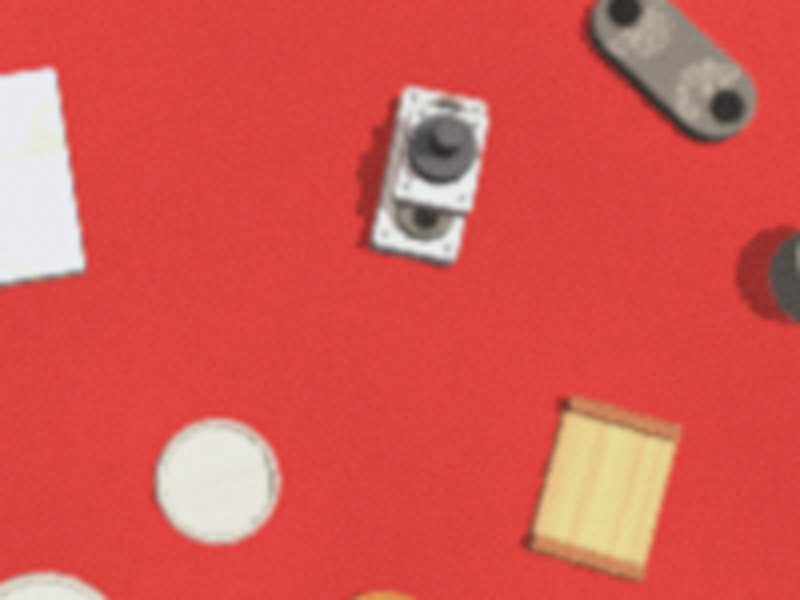

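Confirmed: the stack's pieces show at crop (435,150), with the larger link apart at (675,70) and the small white dish at (218,480). Now I move above the stack.

```bash
python3 -m handwheel '[[15,15,10,0,0,-0.03],[30,30,10,0,0,-0.03],[40,36,10,0,0,-0.03],[40,36,10,0,0,-0.03],[40,36,10,0,0,-0.03],[40,36,10,0,0,-0.03],[40,36,10,0,0,-0.03],[40,36,10,0,0,-0.03],[40,36,10,0,0,-0.03],[40,36,0,0,0,-0.03]]' 0 40
python3 -m handwheel '[[40,36,0,0,0,-0.03],[40,36,0,0,0,-0.03],[30,25,0,0,0,-0.03],[10,15,0,0,0,-0.03],[0,0,0,0,0,-0.03],[0,0,0,0,0,-0.03],[0,0,0,0,0,-0.02],[0,0,0,0,0,0],[0,0,0,0,0,0],[0,0,0,0,0,0]]'
cat > w.py <<'E'
from h import *
import sys
s=arm.sense(); Rm=R.from_rotvec(s["orientation"]).as_matrix()
print(s["t"],np.round(s["eef_pos"]*1000),"yaw",np.degrees(np.arctan2(Rm[1,0],Rm[0,0])).round(1),"tilt",np.degrees(np.arccos(-Rm[2,2])).round(2),s["width"],np.round(s["joints"],2))
p=frame("wrist"); cv2.imwrite(f"pics/{sys.argv[1]}.png",p["img"])
for a in sys.argv[2:]:
    n,zt,zb=a.split(",")
    for d in finder.silhouettes(n,p)[:3]: print(n,round(d["score"],2),np.round(d["at"]),rect(p,d["region"],float(zt)))
    for d in finder.spot_point(n,p)[:2]: print("  pt",n,round(d["score"],2),np.round(d["at"]),np.round(unproj(p,d["at"],float(zb))*1000,1))
E
python3 w.py stack weight,.114,.062 short_block,.062,.040 casting,.04,.026 long_block,.026,0
```

```text
t: 3.2
eef_pos: [0.5218, -0.2881, 0.317]
orientation: [3.14, -0.009, 0.004]
ft_force: [0.3, -2.1, -1.1]
width: 0.0855
finger_force: 0.0
t: 4.2
eef_pos: [0.6341, -0.1831, 0.3155]
orientation: [3.125, -0.321, 0.0]
ft_force: [0.4, -0.5, 0.4]
width: 0.0856
finger_force: 0.0
4.2 [ 634. -183.  315.] yaw -11.7 tilt 0.02 0.08564418110564236 [ 0.33  0.43 -0.18  1.37  0.07  1.34 -1.63]
weight 0.66 [247. 155.] [678.1, -154.8, 39.2, 38.8, -57.3]
short_block 0.9 [260. 141.] [674.1, -151.5, 63.7, 50.1, -12.3]
  pt short_block 0.93 [246. 152.] [[ 672.7 -146.1]]
casting 0.89 [360.  65.] [747.3, -309.8, 121.7, 56.3, 43.8]
casting 0.79 [248. 126.] [711.4, -160.4, 36.5, 13.7, 78.3]
  pt casting 0.89 [358.  66.] [[ 749.1 -310.2]]
long_block 0.82 [249. 115.] [710.2, -158.5, 55.7, 32.3, 75.8]
long_block 0.55 [ 63. 187.] [675.1, 122.7, 138.6, 95.6, 9.4]
```

View pics/stack.png

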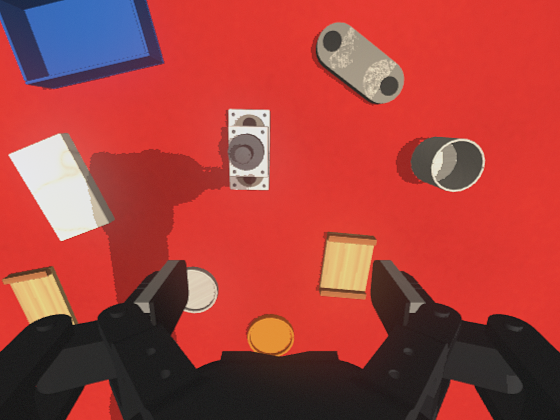

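The wrist view shows the stack in line at (249,150), with the disc at about (247,152) and the grip top at about (241,154).

Run:
```python
from h import *
p=frame("wrist")
print(unproj(p,[(247,152)],.082)*1000,unproj(p,[(241,154)],.114)*1000,unproj(p,[(229,110),(268,110),(230,190),(268,190)],.026)*1000)
for n,z in(("weight",.082),("short_block",.062),("short_rack",.008),("slab",.02),("dish",.012)):
  for d in finder.silhouettes(n,p)[:3]: print(n,round(d["score"],2),np.round(d["at"]),rect(p,d["region"],z))
print("px of 40,8.. ",p["X"][:3,3])
g=cv2.resize(p["img"][100:200,200:300],(600,600),interpolation=cv2.INTER_CUBIC); cv2.imwrite("pics/z.png",g)
```

```text
[[ 675.92852705 -151.50427808]] [[ 677.33476569 -148.36034003]] [[ 730.6346565  -134.07698178]
 [ 720.12057807 -184.88854525]
 [ 624.94530595 -108.73477453]
 [ 613.96423084 -161.82939366]]
weight 0.6 [248. 152.] [676.2, -151.6, 42.8, 42.0, -76.1]
short_block 0.89 [264. 147.] [673.9, -151.9, 66.0, 52.5, -12.0]
short_rack 0.76 [348. 264.] [463.2, -257.9, 112.1, 77.3, -16.9]
short_rack 0.67 [ 64. 186.] [673.8, 134.7, 144.2, 98.2, 8.7]
short_rack 0.24 [250. 123.] [713.2, -157.8, 35.0, 13.1, 75.7]
slab 0.74 [ 62. 187.] [674.7, 127.0, 142.6, 96.6, 8.8]
dish 0.83 [199. 291.] [469.9, -21.4, 83.0, 50.1, -16.4]
dish 0.63 [273. 331.] [364.9, -113.9, 80.7, 77.7, -25.2]
px of 40,8..  [ 0.7015402  -0.19633257  0.45755218]
```

View pics/z.png

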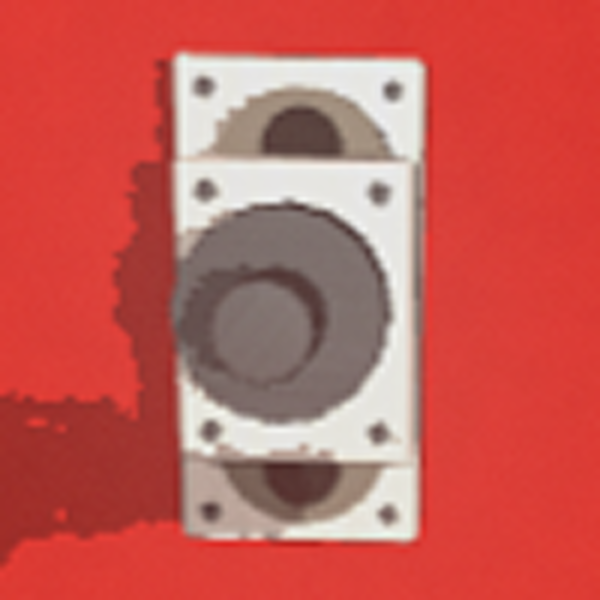

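```bash
python3 -m handwheel '[[10,8,-15,0,0,0],[16,12,-25,0,0,0],[16,12,-30,0,0,0],[0,0,-35,0,0,0],[0,0,-35,0,0,0],[0,0,-35,0,0,0],[0,0,-25,0,0,0],[0,0,-17,0,0,0],[0,0,-12,0,0,0],[0,0,0,0,0,0]]' 0
python3 -m handwheel '[[0,0,0,0,0,0],[0,0,0,0,0,0],[0,0,0,0,0,0],[0,0,0,0,0,0],[0,0,0,0,0,0],[0,0,0,0,0,0],[0,0,0,0,0,0],[0,0,0,0,0,0],[0,0,0,0,0,0],[0,0,0,0,0,0]]' 1 60
```

```text
t: 5.95
eef_pos: [0.6758, -0.1498, 0.0844]
orientation: [-3.125, 0.32, 0.004]
ft_force: [-0.3, 0.8, -0.5]
width: 0.0856
finger_force: 0.0
t: 6.95
eef_pos: [0.677, -0.1503, 0.0872]
orientation: [3.125, -0.32, 0.002]
ft_force: [-0.8, 0.7, 4.6]
width: 0.0179
finger_force: 58.5
```

```bash
python3 -m handwheel '[[0,0,4,0,0,0],[0,0,10,0,0,0],[0,0,25,0,0,0],[-10,8,30,0,0,0],[-25,18,30,0,0,0],[-30,22,0,0,0,0],[-30,22,0,0,0,0],[-30,22,0,0,0,0],[-15,8,0,0,0,0],[0,0,0,0,0,0]]'
python3 w.py a dish,.012,0 weight,.16,.14
python3 - <<'E'
from h import *
p=frame("top")
for z in(0,.012):
  for d in finder.silhouettes("dish",p)[:3]: print(rect(p,d["region"],z))
E
```

```text
t: 7.95
eef_pos: [0.5341, -0.0487, 0.1858]
orientation: [3.126, -0.316, -0.002]
ft_force: [0.6, -0.1, -4.3]
width: 0.0184
finger_force: 58.8
7.95 [534. -49. 186.] yaw -11.6 tilt 0.08 0.018402233152776826 [ 0.19  0.32 -0.23  1.85  0.09  0.98 -1.85]
dish 0.78 [361. 290.] [397.5, -113.9, 31.8, 16.5, 69.5]
dish 0.72 [233. 238.] [489.5, 12.8, 74.7, 26.3, -37.4]
dish 0.63 [152. 348.] [370.5, 143.5, 39.2, 10.3, -61.6]
  pt dish 0.89 [255. 249.] [[470.4  -7.2]]
weight 0.72 [280. 252.] [523.7, -44.5, 63.6, 46.2, -33.0]
  pt weight 0.75 [279. 248.] [[523.5 -46.5]]
[474.0, 7.4, 76.2, 55.3, -0.5]
[357.7, 109.4, 111.8, 111.6, -0.0]
[473.1, 7.2, 75.4, 54.7, -0.5]
[358.0, 108.1, 110.6, 110.5, -0.0]
```

View pics/a.png

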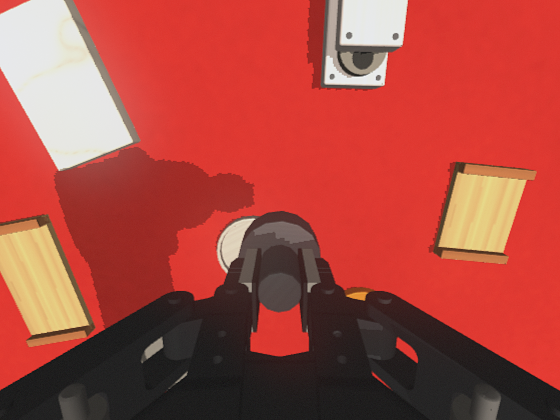

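```bash
python3 -m handwheel '[[-10,8,0,0,0,0],[-22,16,0,0,0,0],[-20,14,-15,0,0,0],[-10,6,-25,0,0,0],[0,0,-30,0,0,0],[0,0,-30,0,0,0],[0,0,-20,0,0,0],[0,0,-12,0,0,0],[0,0,-6,0,0,0],[0,0,0,0,0,0]]'
python3 w.py b dish,.012,0
```

```text
t: 9.35
eef_pos: [0.4743, -0.0061, 0.0471]
orientation: [3.125, -0.32, -0.001]
ft_force: [0.5, 0.0, -2.7]
width: 0.0179
finger_force: 58.8
9.35 [474.  -6.  47.] yaw -11.7 tilt 0.04 0.01793293950758056 [ 0.1   0.43 -0.23  2.11  0.17  0.62 -2.02]
dish 0.9 [481. 325.] [384.9, -127.3, 78.6, 22.9, 46.9]
dish 0.7 [151. 347.] [412.1, 95.9, 20.3, 6.5, -62.4]
dish 0.67 [275. 210.] [482.9, -8.1, 78.5, 59.6, 78.9]
```

View pics/b.png

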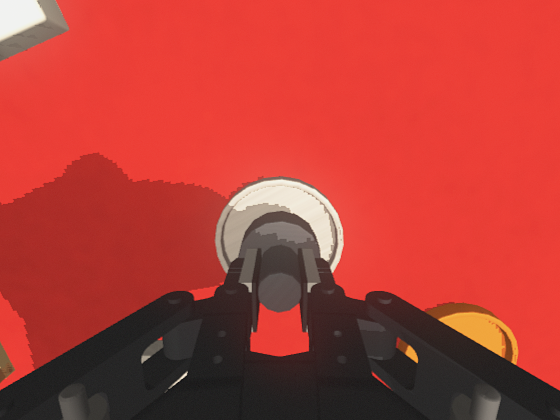

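```bash
python3 -m handwheel '[[0,0,-5,0,0,0],[0,0,-5,0,0,0],[0,0,-3,0,0,0],[0,0,-2,0,0,0],[0,0,-1,0,0,0],[0,0,-1,0,0,0],[0,0,0,0,0,0],[0,0,0,0,0,0],[0,0,0,0,0,0],[0,0,0,0,0,0]]'
```

```text
t: 10.5
eef_pos: [0.4745, -0.0063, 0.0303]
orientation: [-3.125, 0.32, -0.0]
ft_force: [0.0, 0.7, -3.7]
width: 0.0184
finger_force: 59.0
```

```bash
python3 -m handwheel '[[0,0,-1,0,0,0],[0,0,-1,0,0,0],[0,0,0,0,0,0],[0,0,0,0,0,0],[0,0,0,0,0,0],[0,0,0,0,0,0],[0,0,0,0,0,0],[0,0,0,0,0,0],[0,0,0,0,0,0],[0,0,0,0,0,0]]'
```

```text
t: 11.5
eef_pos: [0.4746, -0.0064, 0.03]
orientation: [3.125, -0.32, 0.001]
ft_force: [-7.9, -1.5, 23.4]
width: 0.0179
finger_force: 61.8
```

```bash
python3 -m handwheel '[[0,0,1,0,0,0],[0,0,0,0,0,0],[0,0,0,0,0,0],[0,0,0,0,0,0],[0,0,0,0,0,0],[0,0,0,0,0,0],[0,0,10,0,0,0],[0,0,25,0,0,0],[0,0,35,0,0,0],[0,0,40,0,0,0]]' 0
python3 -m handwheel '[[5,-3,30,0,0,0],[15,-10,30,0,0,0],[25,-17,30,0,0,0],[28,-20,20,0,0,0],[28,-20,0,0,0,0],[20,-20,0,0,0,0],[10,-15,0,0,0,0],[0,-8,0,0,0,0],[0,0,0,0,0,0],[0,0,0,0,0,0]]'
python3 w.py c short_block,.062,.04 casting,.04,.026 long_block,.026,0 short_rack,.008,0 weight,.025,.005 dish,.012,0
```

```text
t: 12.5
eef_pos: [0.4736, -0.0062, 0.1404]
orientation: [-3.125, 0.32, 0.003]
ft_force: [1.2, -0.5, 0.1]
width: 0.0853
finger_force: 0.0
t: 13.5
eef_pos: [0.6048, -0.1184, 0.2495]
orientation: [-3.125, 0.319, 0.0]
ft_force: [-0.2, 0.2, -0.3]
width: 0.0854
finger_force: 0.0
13.5 [ 605. -118.  250.] yaw -11.7 tilt 0.04 0.08543043250728867 [ 0.26  0.39 -0.2   1.59  0.08  1.17 -1.73]
short_block 0.63 [298. 115.] [673.9, -151.5, 63.4, 49.4, -12.0]
  pt short_block 0.96 [294. 115.] [[ 676.1 -150.2]]
casting 0.86 [296. 149.] [633.3, -141.3, 36.0, 16.7, 78.3]
casting 0.76 [441.  23.] [727.8, -299.8, 113.5, 56.3, 78.3]
  pt casting 0.82 [427.  15.] [[ 746.4 -304.8]]
long_block 0.68 [272. 110.] [672.7, -148.6, 110.1, 57.1, -12.2]
short_rack 0.93 [406. 245.] [463.6, -258.5, 109.5, 81.9, -17.3]
  pt short_rack 0.55 [396. 255.] [[ 467.4 -254.7]]
weight 0.71 [217. 296.] [474.3, -6.7, 63.6, 41.3, -37.5]
  pt weight 0.8 [222. 286.] [[472.4  -9. ]]
dish 0.91 [192. 350.] [384.9, 60.2, 64.8, 22.3, 17.3]
dish 0.9 [308. 334.] [374.6, -112.3, 78.5, 63.6, 85.5]
dish 0.71 [228. 273.] [474.1, -8.5, 83.2, 79.0, -39.5]
  pt dish 0.86 [222. 285.] [[471.5  -7.5]]
  pt dish 0.56 [309. 334.] [[ 365.  -114.4]]
```

View pics/c.png

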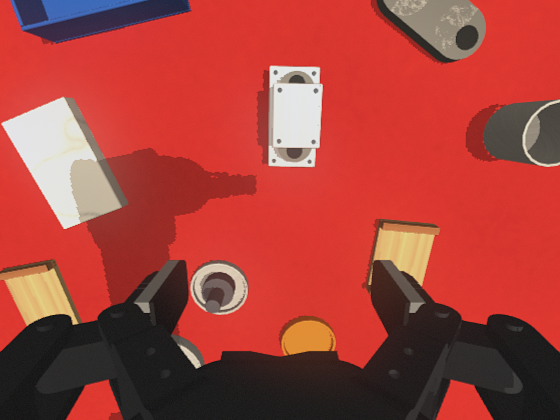

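The weight stands upright, centred in the dish at (220,288), and the stack is undisturbed. Next is the short block.

```bash
python3 -m handwheel '[[10,-5,-10,0,0,-0.005],[25,-12,-20,0,0,0],[25,-12,-30,0,0,0],[9,-4,-35,0,0,0],[0,0,-35,0,0,0],[0,0,-30,0,0,0],[0,0,-22,0,0,0],[0,0,-15,0,0,0],[0,0,-8,0,0,0],[0,0,-4,0,0,0]]' 0
python3 -m handwheel '[[0,0,0,0,0,0],[0,0,0,0,0,0],[0,0,0,0,0,0],[0,0,0,0,0,0],[0,0,0,0,0,0],[0,0,0,0,0,0],[0,0,0,0,0,0],[0,0,0,0,0,0],[0,0,0,0,0,0],[0,0,0,0,0,0]]' 0.3 60
```

```text
t: 15.15
eef_pos: [0.6746, -0.1524, 0.0396]
orientation: [3.124, -0.328, -0.0]
ft_force: [0.3, -0.2, 0.9]
width: 0.0851
finger_force: 0.0
t: 16.15
eef_pos: [0.6744, -0.1523, 0.0402]
orientation: [3.124, -0.328, -0.0]
ft_force: [-1.0, 0.7, -0.5]
width: 0.0591
finger_force: 0.0
```

```bash
python3 -m handwheel '[[0,0,0,0,0,0],[0,0,0,0,0,0],[0,0,0,0,0,0],[0,0,0,0,0,0],[0,0,0,0,0,0],[0,0,1,0,0,0],[0,0,3,0,0,0],[0,0,8,0,0,0],[0,0,15,0,0,0],[0,0,15,0,0,0]]' 1 60
python3 w.py d short_block,.102,.08 casting,.04,.026 long_block,.026,0 short_rack,.008,0
```

```text
t: 17.15
eef_pos: [0.6745, -0.1523, 0.0835]
orientation: [-3.124, 0.328, -0.0]
ft_force: [0.8, -0.8, -1.1]
width: 0.0488
finger_force: 63.1
17.15 [ 675. -152.   84.] yaw -12.0 tilt 0.0 0.04875087960467639 [ 0.26  0.67 -0.17  1.54  0.13  0.94 -1.73]
  pt short_block 0.97 [277. 264.] [[ 673.2 -150.9]]
casting 0.95 [274. 184.] [707.9, -158.5, 39.1, 27.2, 78.0]
casting 0.78 [502.  52.] [751.3, -295.8, 112.3, 55.5, 44.0]
casting 0.28 [278. 272.] [642.8, -145.9, 104.2, 75.5, -12.0]
long_block 0.58 [267. 158.] [709.3, -156.9, 56.6, 38.9, 77.0]
short_rack 0.73 [420. 397.] [483.6, -239.3, 72.4, 22.1, 26.8]
  pt short_rack 0.72 [436. 402.] [[ 468.3 -257.1]]
```

View pics/d.png

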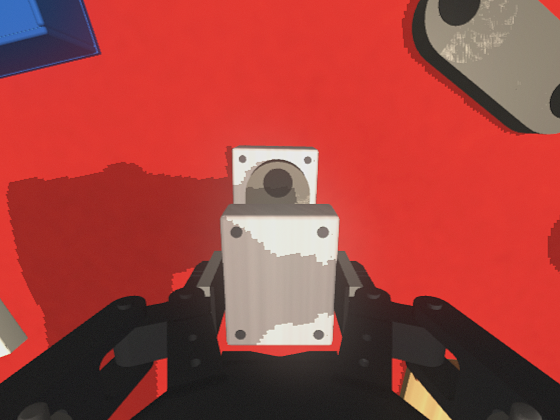

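```bash
python3 -m handwheel '[[0,0,20,0,0,0],[-8,-4,20,0,0,-0.01],[-25,-12,0,0,0,-0.015],[-35,-18,0,0,0,-0.015],[-40,-20,0,0,0,-0.015],[-40,-20,0,0,0,-0.015],[-35,-18,0,0,0,-0.015],[-20,-10,0,0,0,0],[-5,-3,0,0,0,0],[0,0,0,0,0,0]]'
python3 -m handwheel '[[0,0,-10,0,0,0],[0,0,-20,0,0,0],[0,0,-20,0,0,0],[0,0,-20,0,0,0],[0,0,-10,0,0,0],[0,0,0,0,0,0],[0,0,0,0,0,0],[0,0,0,0,0,0],[0,0,0,0,0,0],[0,0,0,0,0,0]]'
python3 w.py e short_rack,.008,0 short_block,.064,.044
```

```text
t: 18.6
eef_pos: [0.4662, -0.2579, 0.1223]
orientation: [3.107, -0.463, 0.0]
ft_force: [0.3, 0.2, -0.6]
width: 0.0488
finger_force: 63.2
t: 19.6
eef_pos: [0.4669, -0.2576, 0.043]
orientation: [3.107, -0.461, 0.002]
ft_force: [-0.2, -0.1, -1.8]
width: 0.0487
finger_force: 63.2
19.6 [ 467. -258.   43.] yaw -16.9 tilt 0.08 0.04870935905693885 [ 0.52  0.5  -0.14  1.98  0.11  0.66 -1.55]
short_rack 0.75 [280. 181.] [497.9, -268.0, 77.2, 37.5, 71.1]
short_block 0.83 [281. 273.] [469.4, -258.5, 67.9, 49.7, -16.9]
  pt short_block 0.7 [279. 264.] [[ 467. -258.]]
```

View pics/e.png

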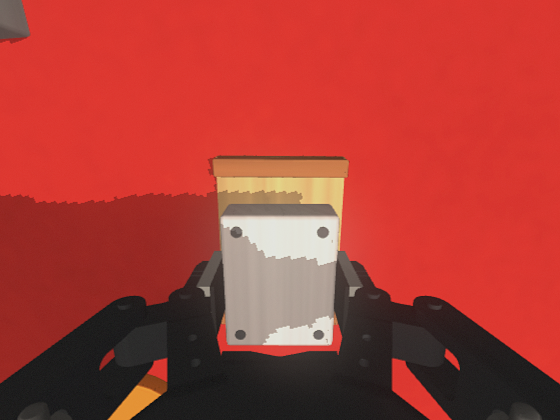

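```bash
python3 -m handwheel '[[0,0,-6,0,0,0],[0,0,-9,0,0,0],[0,0,-8,0,0,0],[0,0,-5,0,0,0],[0,0,-3,0,0,0],[0,0,-1,0,0,0],[0,0,-1,0,0,0],[0,0,0,0,0,0],[0,0,0,0,0,0],[0,0,0,0,0,0]]'
```

```text
t: 20.85
eef_pos: [0.4666, -0.2574, 0.0095]
orientation: [3.107, -0.46, 0.001]
ft_force: [-1.0, 0.4, -1.7]
width: 0.0491
finger_force: 63.2
```

```bash
python3 -m handwheel '[[0,0,-0.5,0,0,0],[0,0,-0.5,0,0,0],[0,0,-0.5,0,0,0],[0,0,0,0,0,0],[0,0,0,0,0,0],[0,0,0,0,0,0],[0,0,0,0,0,0],[0,0,0,0,0,0],[0,0,0,0,0,0],[0,0,0,0,0,0]]'
```

```text
t: 21.85
eef_pos: [0.4666, -0.2574, 0.0085]
orientation: [3.107, -0.46, 0.001]
ft_force: [-1.9, 0.9, 6.8]
width: 0.0488
finger_force: 64.4
```

```bash
python3 -m handwheel '[[0,0,0,0,0,0],[0,0,0,0,0,0],[0,0,0,0,0,0],[0,0,0,0,0,0],[0,0,0,0,0,0],[0,0,8,0,0,0],[0,0,20,0,0,0],[0,0,30,0,0,0],[0,0,35,0,0,0],[0,0,40,0,0,0]]' 0
python3 -m handwheel '[[8,7,30,0,0,0],[20,18,30,0,0,0.02],[25,22,20,0,0,0.02],[26,22,15,0,0,0.02],[26,22,0,0,0,0.02],[20,20,0,0,0,0.007],[10,9,0,0,0,0],[4,2,0,0,0,0],[0,0,0,0,0,0],[0,0,0,0,0,0]]'
python3 w.py f casting,.04,.026 long_block,.026,0 short_block,.030,.008 short_rack,.008,0 slab,.02,0
```

```text
t: 22.85
eef_pos: [0.4658, -0.257, 0.142]
orientation: [-3.107, 0.46, 0.002]
ft_force: [0.5, 0.2, -0.1]
width: 0.0856
finger_force: 0.0
t: 23.85
eef_pos: [0.6045, -0.137, 0.2357]
orientation: [3.123, -0.328, -0.001]
ft_force: [-0.4, -0.7, -0.6]
width: 0.0851
finger_force: 0.0
23.85 [ 604. -137.  236.] yaw -12.0 tilt 0.07 0.08512372601373741 [ 0.31  0.41 -0.22  1.59  0.1   1.15 -1.72]
casting 0.96 [278. 119.] [672.7, -150.6, 95.9, 42.1, -14.7]
casting 0.7 [431.  23.] [726.2, -301.5, 110.7, 55.0, 78.0]
casting 0.23 [216. 287.] [489.3, -31.4, 76.9, 51.1, 2.8]
  pt casting 0.84 [278. 119.] [[ 674.7 -151.4]]
  pt casting 0.58 [413.  15.] [[ 745. -305.]]
long_block 0.9 [258. 117.] [672.9, -148.7, 109.3, 55.6, -13.0]
  pt long_block 0.56 [204. 295.] [[468.7  -3.1]]
short_block 0.83 [399. 256.] [485.6, -259.3, 58.3, 43.1, 69.5]
  pt short_block 0.78 [392. 266.] [[ 463.5 -258.6]]
short_rack 0.61 [377. 239.] [463.5, -258.6, 113.3, 82.0, -16.6]
slab 0.67 [ 45. 170.] [674.9, 126.7, 140.0, 94.8, 8.7]
  pt slab 0.55 [ 54. 171.] [[672.6 131. ]]
```

View pics/f.png

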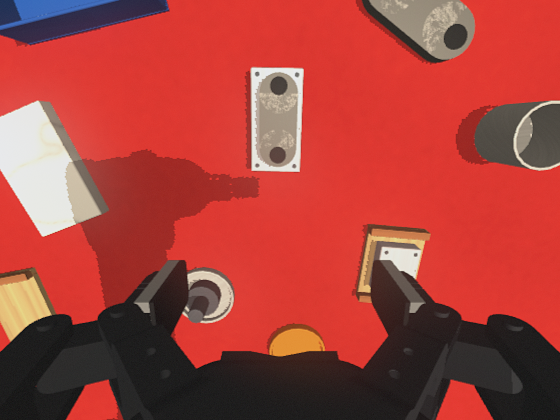

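Short block sits in its rack at (398,260). The casting is centred on the long block with its eyes at (278,85) and (278,155). Now the casting.

```bash
python3 -m handwheel '[[10,-2,-10,0,0,0],[25,-5,-20,0,0,0],[25,-5,-30,0,0,0],[9,-2,-35,0,0,0],[0,0,-35,0,0,0],[0,0,-30,0,0,0],[0,0,-20,0,0,0],[0,0,-14,0,0,0],[0,0,-8,0,0,0],[0,0,-3,0,0,0]]' 0
python3 -m handwheel '[[0,0,0,0,0,0],[0,0,0,0,0,0],[0,0,0,0,0,0],[0,0,0,0,0,0],[0,0,0,0,0,0],[0,0,0,0,0,0],[0,0,0,0,0,0],[0,0,0,0,0,0],[0,0,0,0,0,0],[0,0,0,0,0,0]]' 0.35 60
```

```text
t: 25.4
eef_pos: [0.6745, -0.1493, 0.03]
orientation: [-3.125, 0.325, 0.001]
ft_force: [0.1, -0.0, 0.6]
width: 0.0853
finger_force: 0.0
t: 26.4
eef_pos: [0.6744, -0.1493, 0.0307]
orientation: [3.125, -0.325, -0.0]
ft_force: [-0.4, 0.1, -0.2]
width: 0.0555
finger_force: 0.0
```

```bash
python3 -m handwheel '[[-1,-1,-2,0,0,0],[0,0,0,0,0,0],[0,0,0,0,0,0],[0,0,0,0,0,0],[0,0,0,0,0,0],[0,0,0,0,0,0],[0,0,0,0,0,0],[0,0,0,0,0,0],[0,0,0,0,0,0],[0,0,0,0,0,0]]' 1 70
```

```text
t: 27.4
eef_pos: [0.6736, -0.1505, 0.029]
orientation: [3.125, -0.325, 0.001]
ft_force: [-0.7, -0.9, 4.6]
width: 0.0382
finger_force: 71.2
```

```bash
python3 -m handwheel '[[0,0,2,0,0,0],[0,0,6,0,0,0],[0,0,15,0,0,0],[0,0,25,0,0,0],[0,10,30,0,0,0.03],[0,25,5,0,0,0.05],[0,35,0,0,0,0.05],[0,40,0,0,0,0.05],[0,40,0,0,0,0.05],[0,40,0,0,0,0.05]]'
python3 -m handwheel '[[0,40,0,0,0,0.05],[0,30,0,0,0,0.027],[0,17,0,0,0,0],[0,6,0,0,0,0],[0,0,0,0,0,0],[0,0,0,0,0,0],[0,0,0,0,0,0],[0,0,0,0,0,0],[0,0,0,0,0,0],[0,0,0,0,0,0]]'
python3 w.py g slab,.02,0 casting,.124,.11 long_block,.026,0
python3 - <<'E'
from h import *
p=frame("top")
for d in finder.silhouettes("slab",p)[:2]: print(rect(p,d["region"],.02))
E
```

```text
t: 28.4
eef_pos: [0.6727, 0.0428, 0.1118]
orientation: [-3.139, -0.121, 0.001]
ft_force: [-0.1, -0.1, -2.8]
width: 0.038
finger_force: 70.5
t: 29.4
eef_pos: [0.6735, 0.1322, 0.1118]
orientation: [3.133, 0.234, 0.0]
ft_force: [-0.3, -0.4, -1.9]
width: 0.0381
finger_force: 70.4
29.4 [674. 132. 112.] yaw 8.5 tilt 0.01 0.038114231912757264 [-0.06  0.64 -0.31  1.53  0.22  1.   -1.85]
slab 0.92 [279. 154.] [693.2, 135.9, 102.0, 83.2, 8.6]
casting 0.85 [279. 259.] [675.6, 132.4, 94.4, 39.5, 7.5]
  pt casting 0.89 [276. 262.] [[673.4 134. ]]
long_block 0.9 [549. 285.] [646.3, -93.8, 53.7, 21.8, 22.5]
[609.7, -412.7, 95.1, 72.5, -67.8]
```

View pics/g.png

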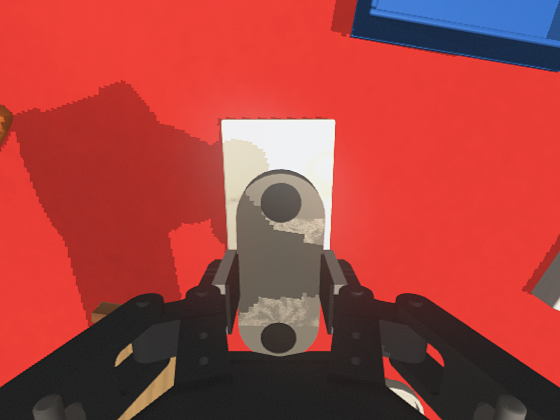

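Casting held level and in line with the slab; slab far edge at row 120, columns 221–335. I'll lower it now.

```bash
python3 -m handwheel '[[0,1,-10,0,0,0],[0,0,-20,0,0,0],[0,0,-22,0,0,0],[0,0,-15,0,0,0],[0,0,-9,0,0,0],[0,0,-5,0,0,0],[0,0,-3,0,0,0],[0,0,-2,0,0,0],[0,0,0,0,0,0],[0,0,0,0,0,0]]'
python3 -m handwheel '[[0,0,-1,0,0,0],[0,0,-0.5,0,0,0],[0,0,-0.5,0,0,0],[0,0,0,0,0,0],[0,0,0,0,0,0],[0,0,0,0,0,0],[0,0,0,0,0,0],[0,0,0,0,0,0],[0,0,0,0,0,0],[0,0,0,0,0,0]]'
```

```text
t: 30.85
eef_pos: [0.6738, 0.1338, 0.0264]
orientation: [-3.133, -0.235, -0.001]
ft_force: [-0.8, 0.0, -1.9]
width: 0.038
finger_force: 70.4
t: 31.85
eef_pos: [0.6735, 0.1337, 0.0237]
orientation: [3.133, 0.235, 0.0]
ft_force: [0.1, -0.5, -1.9]
width: 0.0383
finger_force: 70.4
```

```bash
python3 -m handwheel '[[0,0,-0.5,0,0,0],[0,0,-0.5,0,0,0],[0,0,-0.5,0,0,0],[0,0,0,0,0,0],[0,0,0,0,0,0],[0,0,0,0,0,0],[0,0,0,0,0,0],[0,0,0,0,0,0],[0,0,0,0,0,0],[0,0,0,0,0,0]]'
```

```text
t: 32.85
eef_pos: [0.6735, 0.1337, 0.023]
orientation: [3.133, 0.235, 0.0]
ft_force: [-2.9, -0.4, 5.4]
width: 0.0381
finger_force: 71.2
```

```bash
python3 -m handwheel '[[0,0,0,0,0,0],[0,0,0,0,0,0],[0,0,0,0,0,0],[0,0,0,0,0,0],[0,0,0,0,0,0],[0,0,10,0,0,0],[0,0,25,0,0,0],[0,0,35,0,0,0],[0,0,40,0,0,0],[0,0,35,0,0,0]]' 0
python3 -m handwheel '[[-5,-20,20,0,0,-0.03],[-8,-35,20,0,0,-0.05],[-9,-40,20,0,0,-0.05],[-9,-40,10,0,0,-0.05],[-9,-40,0,0,0,-0.05],[-9,-40,0,0,0,-0.05],[-9,-30,0,0,0,-0.05],[-6,-15,0,0,0,-0.027],[-4,-10,0,0,0,0],[0,0,0,0,0,0]]'
python3 w.py i casting,.034,.02 long_block,.026,0 slab,.02,0 short_block,.030,.008
```

```text
t: 33.85
eef_pos: [0.6737, 0.1339, 0.1701]
orientation: [-3.132, -0.235, -0.002]
ft_force: [1.0, -0.0, 0.6]
width: 0.0858
finger_force: 0.0
t: 34.85
eef_pos: [0.6053, -0.1367, 0.2376]
orientation: [3.125, -0.324, 0.0]
ft_force: [-0.7, -0.3, 0.0]
width: 0.0854
finger_force: 0.0
34.85 [ 605. -137.  238.] yaw -11.9 tilt 0.02 0.08539803931389378 [ 0.29  0.41 -0.21  1.59  0.09  1.15 -1.71]
casting 0.98 [430.  23.] [728.5, -303.7, 114.6, 57.2, 78.1]
casting 0.61 [ 33. 174.] [673.5, 128.7, 95.6, 51.6, 7.9]
  pt casting 0.97 [413.  13.] [[ 750.1 -307.7]]
  pt casting 0.66 [ 44. 173.] [[673.1 131.1]]
long_block 0.56 [278. 119.] [672.9, -148.7, 109.9, 57.7, -13.3]
slab 0.87 [ 57. 166.] [675.0, 126.7, 140.8, 96.6, 8.9]
short_block 0.56 [400. 254.] [489.8, -263.5, 64.9, 36.1, 52.4]
  pt short_block 0.63 [388. 266.] [[ 464.4 -254.4]]
```

View pics/i.png

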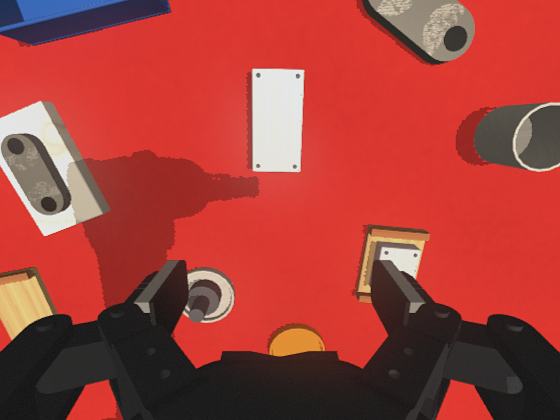

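Casting lies on the slab in line (35,173). Long block alone at (278,120). Now the long block.

```bash
python3 -m handwheel '[[10,-2,-15,0,0,-0.01],[25,-5,-25,0,0,0],[25,-5,-35,0,0,0],[8,0,-40,0,0,0],[0,0,-40,0,0,0],[0,0,-30,0,0,0],[0,0,-20,0,0,0],[0,0,-15,0,0,0],[0,0,-9,0,0,0],[0,0,-4,0,0,0]]' 0
python3 -m handwheel '[[0,0,0,0,0,0],[0,0,0,0,0,0],[0,0,0,0,0,0],[0,0,0,0,0,0],[0,0,0,0,0,0],[0,0,0,0,0,0],[0,0,0,0,0,0],[0,0,0,0,0,0],[0,0,0,0,0,0],[0,0,0,0,0,0]]' 1 80
```

```text
t: 36.3
eef_pos: [0.6734, -0.1482, 0.0032]
orientation: [-3.123, 0.341, 0.001]
ft_force: [-0.4, 0.3, -0.3]
width: 0.0853
finger_force: 0.0
t: 37.3
eef_pos: [0.6745, -0.1486, 0.0059]
orientation: [3.123, -0.341, 0.004]
ft_force: [-0.6, 0.4, 5.8]
width: 0.0539
finger_force: 87.9
```

```bash
python3 -m handwheel '[[0,0,2,0,0,0],[0,0,6,0,0,0],[0,0,15,0,0,0],[0,0,25,0,0,0],[0,0,30,0,0,0],[-8,15,20,0,0,0.01],[-14,30,0,0,0,0.02],[-17,36,0,0,0,0.02],[-17,36,0,0,0,0.02],[-17,36,0,0,0,0.02]]'
python3 -m handwheel '[[-17,36,0,0,0,0.02],[-17,36,0,0,0,0.02],[-17,36,0,0,0,0.02],[-17,36,0,0,0,0.02],[-17,36,0,0,0,0.02],[-17,31,0,0,0,0.02],[-11,19,0,0,0,0.008],[-4,9,0,0,0,0],[0,0,0,0,0,0],[0,0,0,0,0,0]]'
python3 w.py j long_rack,.008,0 long_block,.126,.10
```

```text
t: 38.3
eef_pos: [0.5997, 0.0059, 0.1033]
orientation: [-3.135, 0.199, -0.001]
ft_force: [0.3, 0.6, -5.3]
width: 0.0543
finger_force: 86.7
t: 39.3
eef_pos: [0.4843, 0.2424, 0.1026]
orientation: [3.141, -0.001, 0.001]
ft_force: [0.3, -0.5, -5.0]
width: 0.0543
finger_force: 86.7
39.3 [484. 242. 103.] yaw -0.0 tilt 0.07 0.05428563180143679 [-0.31  0.44 -0.32  1.91  0.19  0.81 -2.29]
long_rack 0.67 [272. 136.] [543.4, 245.9, 76.4, 28.2, 88.9]
long_block 0.65 [281. 250.] [494.9, 242.0, 92.0, 53.9, -0.5]
  pt long_block 0.89 [278. 258.] [[486.4 243. ]]
```

View pics/j.png

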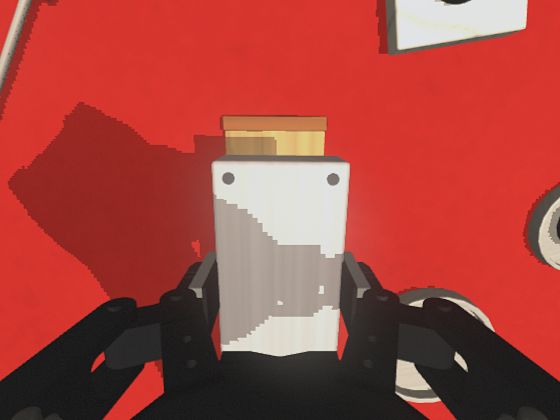

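```bash
python3 -m handwheel '[[-1,4,-10,0,0,0],[0,0,-20,0,0,0],[0,0,-22,0,0,0],[0,0,-15,0,0,0],[0,0,-9,0,0,0],[0,0,-5,0,0,0],[0,0,-3,0,0,0],[0,0,-1,0,0,0],[0,0,0,0,0,0],[0,0,0,0,0,0]]'
python3 -m handwheel '[[0,0,-1,0,0,0],[0,0,-0.5,0,0,0],[0,0,0,0,0,0],[0,0,0,0,0,0],[0,0,0,0,0,0],[0,0,0,0,0,0],[0,0,0,0,0,0],[0,0,0,0,0,0],[0,0,0,0,0,0],[0,0,0,0,0,0]]'
```

```text
t: 40.55
eef_pos: [0.4828, 0.2479, 0.0178]
orientation: [-3.141, -0.001, -0.001]
ft_force: [-0.1, 0.4, -4.8]
width: 0.0539
finger_force: 86.7
t: 41.55
eef_pos: [0.4825, 0.2477, 0.0157]
orientation: [3.142, 0.001, 0.0]
ft_force: [-0.3, 0.6, -4.9]
width: 0.0538
finger_force: 86.7
```

```bash
python3 -m handwheel '[[0,0,-1,0,0,0],[0,0,-0.5,0,0,0],[0,0,-0.5,0,0,0],[0,0,0,0,0,0],[0,0,0,0,0,0],[0,0,0,0,0,0],[0,0,0,0,0,0],[0,0,0,0,0,0],[0,0,0,0,0,0],[0,0,0,0,0,0]]'
```

```text
t: 42.55
eef_pos: [0.4824, 0.2477, 0.0139]
orientation: [3.141, 0.001, -0.0]
ft_force: [-3.1, -1.5, 4.0]
width: 0.0543
finger_force: 87.5
```

```bash
python3 -m handwheel '[[0,0,0,0,0,0],[0,0,0,0,0,0],[0,0,0,0,0,0],[0,0,0,0,0,0],[0,0,0,0,0,0],[0,0,8,0,0,0],[0,0,20,0,0,0],[0,0,35,0,0,0],[0,0,40,0,0,0],[0,0,40,0,0,0]]' 0
python3 -m handwheel '[[-5,-5,30,0,0,0],[-10,-20,30,0,0,0],[-10,-35,30,0,0,0],[-10,-40,10,0,0,0],[-10,-40,0,0,0,0],[-10,-40,0,0,0,0],[-10,-30,0,0,0,0],[0,-20,0,0,0,0],[0,-10,0,0,0,0],[0,0,0,0,0,0]]'
python3 w.py k long_block,.034,.008 long_rack,.008,0 weight,.025,.005
python3 - <<'E'
from h import *
p=frame("scene"); cv2.imwrite("pics/end.png",cv2.resize(p["img"][130:330,120:440],(800,500)))
E
```

```text
t: 43.55
eef_pos: [0.4821, 0.2476, 0.1587]
orientation: [-3.142, -0.002, 0.0]
ft_force: [0.9, 1.4, -0.7]
width: 0.0853
finger_force: 0.0
t: 44.55
eef_pos: [0.4175, 0.0069, 0.2572]
orientation: [3.141, -0.002, 0.001]
ft_force: [-0.7, 1.2, 0.5]
width: 0.0855
finger_force: 0.0
44.55 [418.   7. 257.] yaw -0.1 tilt 0.05 0.08546427991143885 [ 0.07  0.04 -0.2   2.02  0.01  1.09 -1.71]
long_block 0.82 [ 75. 122.] [481.6, 240.5, 109.3, 68.8, -0.9]
  pt long_block 0.97 [ 82. 124.] [[484.3 247.8]]
long_rack 0.76 [103. 107.] [481.8, 246.8, 153.3, 84.5, -0.3]
weight 0.88 [291. 134.] [473.5, -6.5, 41.4, 40.9, 45.4]
  pt weight 0.96 [290. 134.] [[472.4  -7.2]]
```

View pics/end.png

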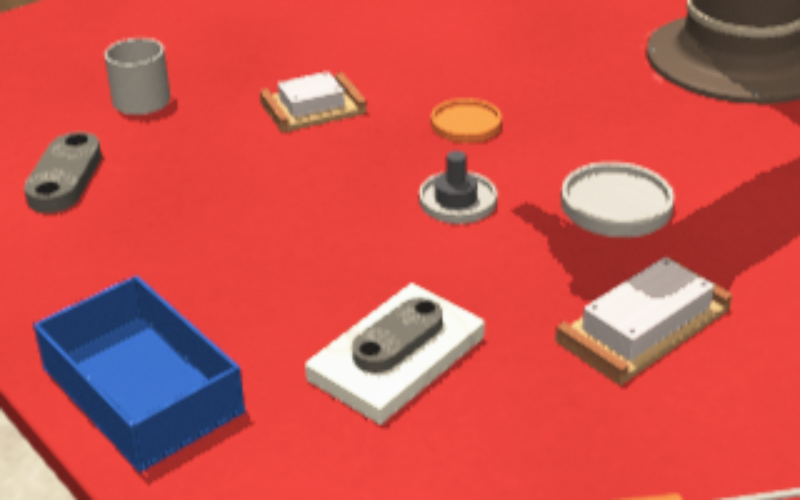

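All four pieces are flat and centred in their places: weight (457,185), short block (312,95), casting (398,335), long block (648,310). The tin is untouched at (137,75).

```bash
python3 -c "
from cell import job; print(job.close_job())"
```

```text
the job is handed in; nothing more can be done
None
```

The stack is apart and the job handed in at about 45 s (no verdict came back): the last pictures show all four pieces flat and centred in their places, the tin where it stood, and the screwdriver, mostly out of that last view, never approached.

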